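# Set a freshly wound spring on the hinged spring tester

### The job

Set the freshly wound spring in the hinged spring tester: with shut fingertips press down the round thumb pad on the free corner of the plate until the pointer stands at the rider clip on the scale, within the clip's width and not driven past it, and keep it there for a good second. Then ease the plate back up under your fingers until it is fully up again, without letting it snap, and take the hand away. Do not push on the pointer or shift the rider, and leave the other things on the bench where they lie.

Things in the scene. Friction and masses are not known exactly. Their poses are not given: they have to be found in the camera images.
- tester: spring tester fixed to the bench; green base 110 x 360 x 14 mm. Origin on the bench under it; base spans own x +-55, own y -130 to +230 mm. Hinge pin along own x at y -105, z 85 mm, cheek tops 102 mm high. Guide stud through spring and plate at x 0, y -15, top 118 mm high. Upright sector scale at y 155 to 215, x 39 to 43 mm, top about 150 mm high, ticked face to own +x.
- pad_top (a point): centre of the upper face of the thumb pad (round, serrated steel, 28 mm across, 6 mm high, on the plate's free corner at the own -x side of the tester), the place to press; 164 mm from the hinge axis along the plate. At rest about 119 mm above the bench, sloping 0.15 rad (rising away from the hinge). Nothing within 50 mm around it is higher than it, save the pointer beside it; the scale is 110 mm away.
- pointer_tip (a point): the end of the pointer, 300 mm from the hinge axis, in front of the scale's face. The pointer is a thin dark steel strip, 2 mm thick, 8 mm wide, 4 mm wide at its tip, screwed to the plate's own +x edge and reaching beyond its free end; it turns with the plate. It comes down as the pad is pressed, 1.83 mm for each millimetre of the pad.
- mark (a point): where the pointer tip must stand: middle of the inner edge of the rider, a small metal clip 14 mm wide along the scale (7 mm either side of this point) and 26 mm long, straddling the outer rim of the scale just beyond the pointer tip, held by friction. Own y away from the hinge; own z upward along the scale: the tip's own-z in this frame is how far it still is above the mark.
- plate (a joint): tilt of the spring-backed plate (steel, 80 x 166 x 8 mm) about the hinge, rad: 0 at rest, fully up against the stop nut; grows as the pad is pressed, 0.30 at most. The spring pushes it up: about 3.5 N at the pad to start it, about 14 N at 0.24 rad, rising evenly; it springs up sharply if let go.
- spare_tall: loose spare coil spring standing upright, 32 mm across, 75 mm high; origin under its centre.
- spare_short: loose spare coil spring standing upright, 38 mm across, 45 mm high; origin under its centre.
- padlock: loose brass padlock lying flat, body 40 x 34 x 16 mm, shackle to own +y; origin under the body's centre.
- chisel: loose cold chisel lying along its own y, 155 mm long, 14 mm thick; origin under its middle.
- hammer: loose hammer lying along its own x.
- screwdriver: loose screwdriver lying along its own x.
- bell: loose small copper animal bell standing mouth down, 76 mm across, 85 mm high with its loop; origin under its centre.
- comb: loose wool comb lying flat: wooden back 125 mm wide, short handle, steel tines; origin under the back's centre.

How it is judged:
By the outcome, as a careful person would: the job done as asked, in the order asked, and still so for the second after the job is handed in, with the robot touching nothing.
It also fails if it takes over 38 s, if anything falls off the work surface, if the arm or the gripper's body presses on something with over 40 N, if the wrist force passes 120 N, or if a joint passes its speed limit or range.

### The arm

A 6-joint arm with a two-finger parallel gripper is mounted at the origin on the work surface. World frame = base frame: x ahead of the robot, y to its left, z up, the work surface at z = 0. Lengths are in m, angles in rad, forces in N, time in s.
With the tool pointing down it reaches from about 0.425 to 0.95 m from the base axis. Payload 14.7 kg.
Tool frame: the origin (TCP) lies at the very end of the fingers, on their centre line; the grasp point (between the pads) lies behind it (hold_point_z is the z of the grasp point in the tool frame, in m); z points along the fingers, y is the direction in which the jaws open and shut (so a half turn about z gives the same grasp; the last joint's range is limited). The gripper opens to 85 mm and grips with 20 to 120 N. Pads are 22 mm wide; open, the fingers measure 114 mm over their backs; the gripper's body (76 mm by 85 mm) begins 54 mm behind the grasp point. The pads swing forward as they close: fully open they stand 13 mm farther back than shut.
Start: joints at [1.237, 0.48, 1.596, -0, 1.065, -0.047], TCP at [0.184, 0.623, 0.204] pointing down, gripper open.
Joint ranges: [-2.75, 2.75], [-0.82, 2.05], [0.23, 2.67], [-1.56, 4.7], [0.09, 2.69], [-2.92, 2.92]. Speed limits (rad/s): [1.89, 1.89, 2.39, 3.01, 3.01, 3.01].

### API

Orientations are given as a unit quaternion [w, x, y, z].
In Python, from plant import * gives the robot as it stands.
- The arm moves only by the tool send_rows, never from a script. Its argument "plan" is a list of rows, each a list of 4 numbers: the shift along the tool's x, y, z in m, then the turn about the tool's z in degrees. A call has 1 to 10 rows; each row shifts and turns the pose as measured when the row begins, along the tool's axes as they then stand; what a row does not reach is not made up. A row lasts 1/10 s, in which the tool goes at most 50 mm and 8.59 degrees, less where a joint would pass 70% of its speed; a pose out of reach is approached as far as the arm can. A call is refused whole if a number of a shift passes 0.05 or a number of a turn 8.59, either way. A call with a gripper value outside its range is refused whole. "jaw" is the opening in per cent of the stroke, from 0 (shut) to 100 (fully open), set as the call begins (left out, the last holds). The fingers move at their own pace and stop on an object; "force" is the grip in N (left out, the last holds). Time passes only in rows, so rows that do not move let the fingers close. It gives the time, the measured TCP pose, the force and the opening at its end, in the units of the state.
- sense(): the state, without advancing time (a new reading comes with each control period).
- grab_frame(name): name is "side" or "top" or "wrist"; returns the picture (420x560x3 uint8, blue, green, red); there is no depth.
- get_calibration(name): a dict with "K" (3x3 intrinsics, pixels), "world_to_cam" (4x4, takes a point from world to camera coordinates). Camera axes: x right, y down, z forward; pixel columns grow to the right and rows downward; lengths in m; the calibration is good to about 2 mm. The wrist camera is an equidistant fisheye: a pixel r from the principal point sees the ray r / f radians off the axis. A picture is of the moment at which its call begins: read the wrist's pose just before it. get_calibration takes no time and is no camera call; for the wrist camera it gives the pose at the moment of the call.
- finish_job(): hands the job in, once; it reports no verdict.
Trained networks look in the newest picture that a camera, given by its name, has taken for a name from the list of things; names that differ only in an ending like _2 or _b are one class to them, and where a whole thing is asked for, a point or a joint stands for the part that bears it (a point fixed in the world has none). Each returns a list of dicts, best first, with "p" (0 to 1); they miss things now and then, are a little off and sometimes report something else, mostly with a low value. They report only what shows in the picture. A call takes as long as a camera call.
- trace(camera, name): "mask" (420x560 bool, what is visible of it) and "pixel" ([row, column] in pixels, amid what is visible of it).
The state is a dict: "t": time; "joint_positions": joint angles; "joint_velocities": joint speeds; "joint_torque": joint torques, N m; "eef_pos": TCP position; "tool_rot": TCP orientation; "contact_force": force on the tool from outside, world axes, zero at the start; "ft_torque": the same for the moment, N m; "opening": finger opening in m.
Only numpy, scipy, OpenCV 4.12 (cv2) and the standard library are available. Lean on these libraries where they do the work, as an engineer would, in place of code of your own. Each camera call takes 0.05 s, during which the arm holds its last target.

## Working session

There is one attempt and no reset: what is moved stays moved. The work goes in short steps, Python scripts to look and compute and a tool call to move; the robot and the scene stay as the last step left them, time stands still between calls to the robot, and variables do not carry over. Pictures are saved under pics/ and viewed, and the job is handed in when it is done.

Besides the shell and the picture viewer there is one more tool, called after "Call:" by a JSON object that holds its "method" and its "body". send_rows: Moves the arm, as the interface text tells. Its arguments: {"type":"object","properties":{"plan":{"type":"array","items":{"type":"array","items":{"type":"number"}}},"jaw":{"type":"number"},"force":{"type":"number"}},"required":["plan"]}

```bash
ls; mkdir -p pics
cat > h.py <<'E'
from plant import *
import numpy as np, cv2
def proj(c,P):
    P=np.atleast_2d(P);K=np.array(c["K"]);T=np.array(c["world_to_cam"])
    q=P@T[:3,:3].T+T[:3,3]
    return (q[:,:2]/q[:,2:])@np.diag([K[0,0],K[1,1]])+K[:2,2]
def ray(c,uv):
    K=np.array(c["K"]);T=np.array(c["world_to_cam"])
    d=np.linalg.inv(K)@np.array([uv[0],uv[1],1.]);R=T[:3,:3]
    return -R.T@T[:3,3], R.T@d
def atz(c,uv,z):
    o,d=ray(c,uv); return o+d*(z-o[2])/d[2]
E
python3 - <<'E'
from h import *
s=sense();print(s)
for n in ["side","top"]:
    im=grab_frame(n);cv2.imwrite(f"pics/{n}0.png",im)
    c=get_calibration(n);print(n,c)
    for k in ["tester","pad_top","pointer_tip","mark"]:
        r=trace(n,k);print(k,[(round(x["p"],2),x["pixel"],int(x["mask"].sum())) for x in r[:3]])
E
```

```text
pics
{'t': 0.0, 'joint_positions': array([ 1.23738655e+00,  4.80839459e-01,  1.59688601e+00, -1.22415951e-05,
        1.06509221e+00, -4.66004257e-02]), 'joint_velocities': array([-9.45180209e-04, -3.01031977e-04,  8.38308026e-05,  3.10832145e-04,
        6.58482882e-04, -1.34927924e-03]), 'joint_torque': array([-1.18427441e-03, -9.50599766e+01, -4.30207729e+01, -1.09437117e-04,
        1.16982302e-02, -1.92037069e-04]), 'eef_pos': array([0.18371679, 0.62302535, 0.20386294]), 'tool_rot': array([-1.10424661e-04,  1.42910700e-01,  9.89735397e-01, -6.02498610e-04]), 'contact_force': array([-0.06323962,  0.21544692, -0.49863464]), 'ft_torque': array([-0.02586336,  0.02921803, -0.0292759 ]), 'opening': 0.08548404460526164}
side {'K': array([[404.01818765,   0.        , 283.45609936],
       [  0.        , 404.01818765, 216.06684019],
       [  0.        ,   0.        ,   1.        ]]), 'world_to_cam': array([[ 0.96844088, -0.24919824, -0.00474345, -0.46580352],
       [-0.19010748, -0.72622545, -0.66064797,  0.15205702],
       [ 0.1611875 ,  0.64070027, -0.75068087,  1.07786976],
       [ 0.        ,  0.        ,  0.        ,  1.        ]])}
tester [(0.89, [258.0, 319.6], 4585)]
pad_top [(0.6, [254.9, 318.6], 2238)]
pointer_tip [(0.7, [254.0, 318.4], 2285)]
mark [(0.7, [248.2, 277.7], 207)]
top {'K': array([[463.93130014,   0.        , 266.84827457],
       [  0.        , 463.93130014, 207.93943202],
       [  0.        ,   0.        ,   1.        ]]), 'world_to_cam': array([[-0.01285104, -0.99990963, -0.00394848,  0.02534683],
       [-0.99299401,  0.01322584, -0.11742219,  0.50611171],
       [ 0.1174638 ,  0.00241182, -0.99307424,  1.25103401],
       [ 0.        ,  0.        ,  0.        ,  1.        ]])}
tester [(0.62, [188.1, 297.1], 5326), (0.51, [165.6, 402.5], 584)]
pad_top [(0.67, [189.5, 321.7], 2183)]
pointer_tip [(0.67, [190.9, 322.6], 2321), (0.53, [192.7, 123.0], 718)]
mark [(0.47, [149.8, 241.5], 42)]
```

Run:
```python
import cv2
a=cv2.imread("pics/side0.png");b=cv2.imread("pics/top0.png")
cv2.imwrite("pics/side0z.png",cv2.resize(a[150:350,200:450],None,fx=3,fy=3,interpolation=cv2.INTER_CUBIC)) 
cv2.imwrite("pics/top0z.png",cv2.resize(b[100:280,180:430],None,fx=3,fy=3,interpolation=cv2.INTER_CUBIC))
```

```text
(no output)
```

View pics/side0.png

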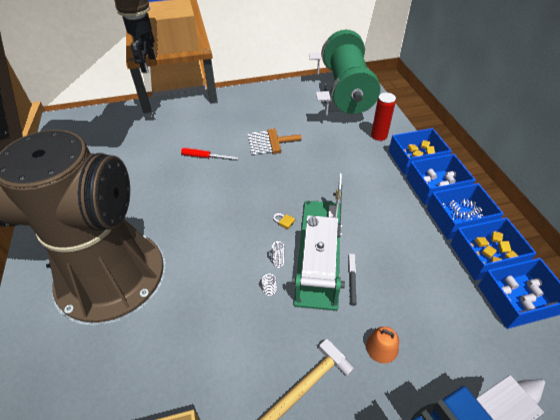

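View pics/side0z.png

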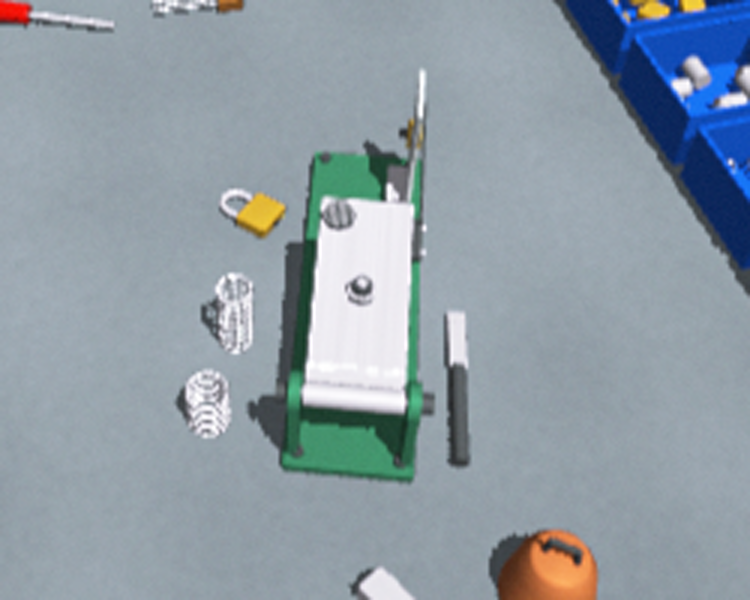

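View pics/top0.png

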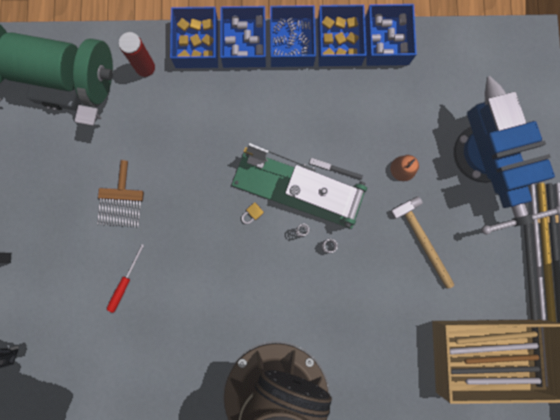

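View pics/top0z.png

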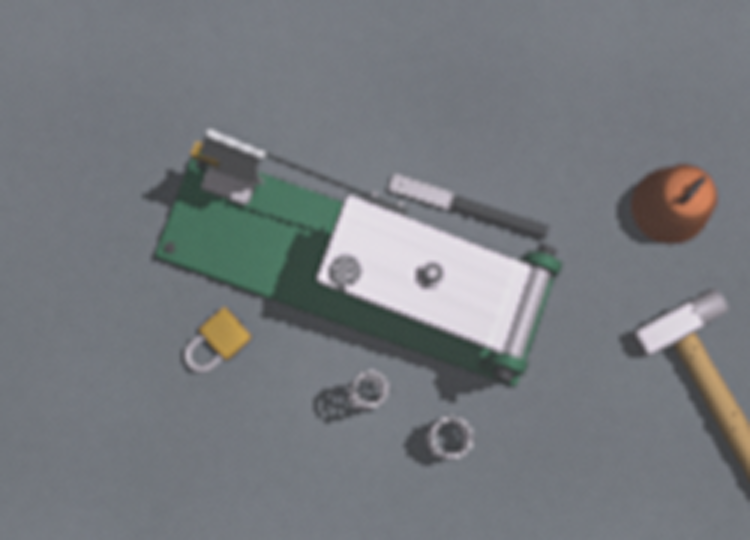

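```bash
cat >> h.py <<'E'
def tri(obs):
    A=[];b=[]
    for c,uv in obs:
        o,d=ray(c,uv);d=d/np.linalg.norm(d);M=np.eye(3)-np.outer(d,d);A.append(M);b.append(M@o)
    A=np.vstack(A);b=np.hstack(b);x,res,_,_=np.linalg.lstsq(A,b,rcond=None)
    return x,np.abs(A@x-b).max()
E
cat > fit.py <<'E'
from h import *
from scipy.optimize import least_squares
ct,cs=get_calibration("top"),get_calibration("side")
T=lambda u,v:(180+u/3,100+v/3); S=lambda u,v:(200+u/3,150+v/3)
th=.15; pr=lambda x,r,o:(x,-.105+r*np.cos(th)-o*np.sin(th),.085+r*np.sin(th)+o*np.cos(th))
obs=[(ct,T(431,268),(0,-.015,.118)),(ct,T(155,258),(-.055,.230,.014)),
(cs,S(362,284),(0,-.015,.118)),(cs,S(283,465),(-.055,-.13,.014)),(cs,S(413,475),(.055,-.13,.014)),(cs,S(315,157),(-.055,.23,.014)),(ct,T(207,132),(.041,.215,.15))]
def w(p,q):
    c,s=np.cos(p[2]),np.sin(p[2]);q=np.array(q);return np.array([p[0]+c*q[0]-s*q[1],p[1]+s*q[0]+c*q[1],q[2]])
def f(p): return np.hstack([proj(c,w(p,q))[0]-uv for c,uv,q in obs])
r=least_squares(f,[.55,0,-.3],loss="soft_l1");P=r.x
if __name__=="__main__":
    print("pose",P);print(f(P).reshape(-1,2).round(1))
    for nm,a,b in [("pad",(345,268),(338,213)),("stud",(431,268),(362,284)),("rider",(197,150),(411,132))]:
        X,e=tri([(ct,T(*a)),(cs,S(*b))]);c,s=np.cos(P[2]),np.sin(P[2]);d=X-[P[0],P[1],0]
        print(nm,X.round(4),e.round(4),"own",(c*d[0]+s*d[1]).round(4),(-s*d[0]+c*d[1]).round(4),X[2].round(4))
E
python3 fit.py
```

```text
pose [ 0.54604354 -0.12023362 -0.35128741]
[[ 2.2  0.5]
 [ 0.8 -0.7]
 [-0.1 -0.5]
 [-0.6  0.1]
 [ 0.8  0.6]
 [-1.6 -2.5]
 [-2.3 -0.8]]
pad [ 0.5446 -0.0551  0.1145] 0.0007 own -0.0238 0.0607 0.1145
stud [ 0.5435 -0.1298  0.1093] 0.0002 own 0.0009 -0.0098 0.1093
rider [0.664  0.0748 0.0554] 0.0004 own 0.0436 0.2237 0.0554
```

Run:
```python
from h import *
c=get_calibration("wrist");s=sense();print({k:v for k,v in c.items()})
T=np.array(c["world_to_cam"]);o=-T[:3,:3].T@T[:3,3];print("cam pos",o,"fwd",T[2,:3],"right",T[0,:3]); 
from scipy.spatial.transform import Rotation as R
q=s["tool_rot"];M=R.from_quat([q[1],q[2],q[3],q[0]]).as_matrix();print(M.round(3),"cam in tool",(M.T@(o-s["eef_pos"])).round(4),M.T@T[2,:3],M.T@T[0,:3])
print([k for k in globals() if 'hold' in k])
im=grab_frame("wrist");cv2.imwrite("pics/w0.png",im)
```

```text
{'K': array([[325.1922621 ,   0.        , 278.31945032],
       [  0.        , 325.1922621 , 206.92894294],
       [  0.        ,   0.        ,   1.        ]]), 'world_to_cam': array([[ 2.83057555e-01,  9.59102915e-01, -1.35668056e-04,
        -6.50019063e-01],
       [ 9.09112338e-01, -2.68258889e-01,  3.18672128e-01,
        -4.12317364e-02],
       [ 3.05602973e-01, -9.03258909e-02, -9.47864999e-01,
         3.80629835e-01],
       [ 0.00000000e+00,  0.00000000e+00,  0.00000000e+00,
         1.00000000e+00]])}
cam pos [0.10515548 0.64675513 0.37383692] fwd [ 0.30560297 -0.09032589 -0.947865  ] right [ 2.83057555e-01  9.59102915e-01 -1.35668056e-04]
[[-0.959  0.283  0.   ]
 [ 0.283  0.959 -0.   ]
 [-0.    -0.    -1.   ]] cam in tool [ 8.210e-02  1.000e-04 -1.694e-01] [-3.18664310e-01 -1.54939002e-04  9.47867624e-01] [-1.53766895e-04  9.99999982e-01  1.11765583e-04]
['hold_point_z']
```

View pics/w0.png

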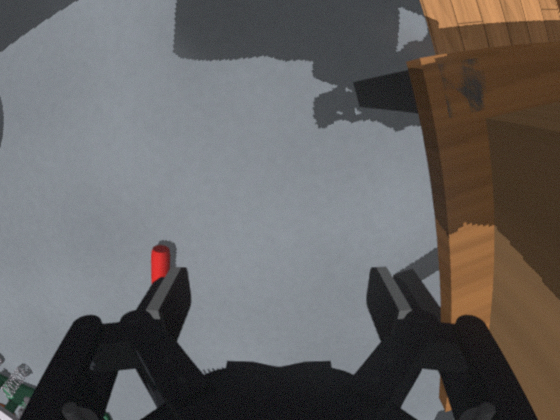

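```bash
cat > plan.py <<'E'
from h import *
from scipy.spatial.transform import Rotation as R
def toolM(): 
    s=sense();q=s["tool_rot"];return R.from_quat([q[1],q[2],q[3],q[0]]).as_matrix(),s
def arc(goal,turn,n):
    M,s=toolM();p=s["eef_pos"];r0,a0=np.hypot(*p[:2]),np.arctan2(p[1],p[0]);r1,a1=np.hypot(*goal[:2]),np.arctan2(goal[1],goal[0])
    pts=[np.array([(r0+(r1-r0)*t)*np.cos(a0+(a1-a0)*t),(r0+(r1-r0)*t)*np.sin(a0+(a1-a0)*t),p[2]+(goal[2]-p[2])*t]) for t in np.linspace(0,1,n+1)]
    rows=[]
    for i in range(n):
        Mi=M@R.from_euler("z",turn/n*i,degrees=True).as_matrix()
        rows.append([round(float(v),3) for v in Mi.T@(pts[i+1]-pts[i])]+[round(turn/n,2)])
    return rows
def info():
    M,s=toolM();print("t",s["t"],"pos",s["eef_pos"].round(4),"yaw x",np.degrees(np.arctan2(M[1,0],M[0,0])).round(2),"z",M[:,2].round(4),"F",s["contact_force"].round(2),"j6",s["joint_positions"].round(2),s["opening"])
E
python3 -c "
from plan import *
for r in arc([.542,-.057,.2],183.6,23): print(r)
print(hold_point_z)"
```

```text
[-0.039, -0.006, 0.0, 7.98]
[-0.039, -0.003, 0.0, 7.98]
[-0.039, 0.0, 0.0, 7.98]
[-0.038, 0.003, 0.0, 7.98]
[-0.038, 0.006, 0.0, 7.98]
[-0.037, 0.009, 0.0, 7.98]
[-0.036, 0.012, 0.0, 7.98]
[-0.034, 0.015, 0.0, 7.98]
[-0.033, 0.017, 0.0, 7.98]
[-0.031, 0.019, 0.0, 7.98]
[-0.03, 0.022, 0.0, 7.98]
[-0.028, 0.024, 0.0, 7.98]
[-0.025, 0.026, 0.0, 7.98]
[-0.023, 0.027, 0.0, 7.98]
[-0.021, 0.029, 0.0, 7.98]
[-0.018, 0.03, 0.0, 7.98]
[-0.016, 0.031, 0.0, 7.98]
[-0.013, 0.032, 0.0, 7.98]
[-0.011, 0.033, 0.0, 7.98]
[-0.008, 0.033, 0.0, 7.98]
[-0.005, 0.033, 0.0, 7.98]
[-0.003, 0.034, 0.0, 7.98]
[-0.0, 0.033, 0.0, 7.98]
-0.0187
```

Call:
{"method": "send_rows", "body": {"plan": [[-0.039,-0.006,0,8],[-0.039,-0.003,0,8],[-0.039,0,0,8],[-0.038,0.003,0,8],[-0.038,0.006,0,8],[-0.037,0.009,0,8],[-0.036,0.012,0,8],[-0.034,0.015,0,8],[-0.033,0.017,0,8],[-0.031,0.019,0,8]], "jaw": 0}}

```text
t: 1.55
eef_pos: [0.4709, 0.3694, 0.2044]
tool_rot: [-0.001, 0.761, 0.649, 0.002]
contact_force: [0.3, 0.3, -0.1]
opening: -0.0001
```

```bash
python3 -c "
from plan import *
info()
M,s=toolM();y=np.degrees(np.arctan2(M[1,0],M[0,0]))
for r in arc([.542,-.057,.2],y+20,15): print(r)"
```

```text
t 1.55 pos [0.4709 0.3694 0.2044] yaw x 80.92 z [ 0.0016  0.0033 -1.    ] F [ 0.27  0.26 -0.06] j6 [0.61 0.41 1.72 0.   1.01 0.77] -0.0001060763606803323
[-0.024, 0.019, 0.0, np.float64(6.73)]
[-0.022, 0.021, 0.0, np.float64(6.73)]
[-0.021, 0.022, 0.0, np.float64(6.73)]
[-0.019, 0.023, 0.0, np.float64(6.73)]
[-0.018, 0.024, 0.0, np.float64(6.73)]
[-0.016, 0.025, 0.0, np.float64(6.73)]
[-0.014, 0.026, 0.0, np.float64(6.73)]
[-0.012, 0.027, 0.0, np.float64(6.73)]
[-0.011, 0.027, 0.0, np.float64(6.73)]
[-0.009, 0.028, 0.0, np.float64(6.73)]
[-0.007, 0.028, 0.0, np.float64(6.73)]
[-0.005, 0.028, 0.0, np.float64(6.73)]
[-0.003, 0.029, 0.0, np.float64(6.73)]
[-0.001, 0.028, 0.0, np.float64(6.73)]
[0.001, 0.028, 0.0, np.float64(6.73)]
```

Call:
{"method": "send_rows", "body": {"plan": [[-0.024,0.019,0,7],[-0.022,0.021,0,7],[-0.021,0.022,0,7],[-0.019,0.023,0,7],[-0.018,0.024,0,7],[-0.016,0.025,0,7],[-0.014,0.026,0,7],[-0.012,0.027,0,7],[-0.011,0.027,0,7],[-0.009,0.028,0,7]]}}

```text
t: 2.55
eef_pos: [0.5465, 0.0714, 0.2045]
tool_rot: [-0.002, 0.998, 0.068, 0.003]
contact_force: [-0.0, -1.0, 0.6]
opening: -0.0001
```

```bash
python3 -c "
from plan import *
info()
im=grab_frame('wrist');cv2.imwrite('pics/w1.png',im)
import pickle;pickle.dump((im,get_calibration('wrist')),open('w1.pkl','wb'))
M,s=toolM();y=np.degrees(np.arctan2(M[1,0],M[0,0]))
for r in arc([.542,-.057,.16],y+20,5): print(r)"
```

```text
t 2.55 pos [0.5465 0.0714 0.2045] yaw x 7.76 z [ 0.0055  0.0041 -1.    ] F [-0.01 -1.02  0.58] j6 [0.07 0.34 1.83 0.   0.97 1.5 ] -9.741626409628121e-05
[-0.002, 0.025, 0.009, np.float64(5.45)]
[-0.001, 0.025, 0.009, np.float64(5.45)]
[0.001, 0.025, 0.009, np.float64(5.45)]
[0.002, 0.025, 0.009, np.float64(5.45)]
[0.003, 0.025, 0.009, np.float64(5.45)]
```

View pics/w1.png

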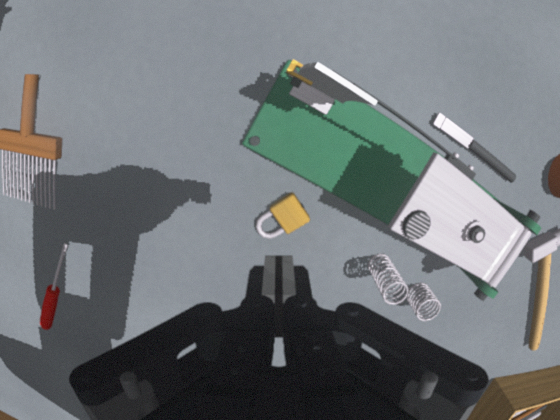

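Call:
{"method": "send_rows", "body": {"plan": [[-0.002,0.025,0.008,5.5],[-0.001,0.025,0.008,5.5],[0.001,0.025,0.008,5.5],[0.002,0.025,0.008,5.5],[0.003,0.025,0.008,5.5],[0,0,0,0]]}}

```text
t: 3.2
eef_pos: [0.5408, -0.0633, 0.1638]
tool_rot: [-0.002, 0.982, -0.187, 0.004]
contact_force: [-0.3, 1.1, 0.5]
opening: 0.0001
```

```bash
python3 -c "
from plan import *
info()
im=grab_frame('wrist');cv2.imwrite('pics/w2.png',im)
import pickle;pickle.dump((im,get_calibration('wrist')),open('w2.pkl','wb'))
for k in ['pad_top','pointer_tip','mark']:
  r=trace('wrist',k);print(k,[(round(x['p'],2),x['pixel'],int(x['mask'].sum())) for x in r[:3]])
"
```

```text
t 3.2 pos [ 0.5408 -0.0633  0.1638] yaw x -21.55 z [ 0.0082  0.0026 -1.    ] F [-0.29  1.12  0.53] j6 [-0.18  0.38  1.89  0.01  0.87  1.77] 7.353036156563599e-05
pad_top [(0.78, [175.1, 335.2], 23627)]
pointer_tip [(0.94, [178.1, 332.6], 23804)]
mark [(0.52, [129.7, 97.8], 139)]
```

View pics/w2.png

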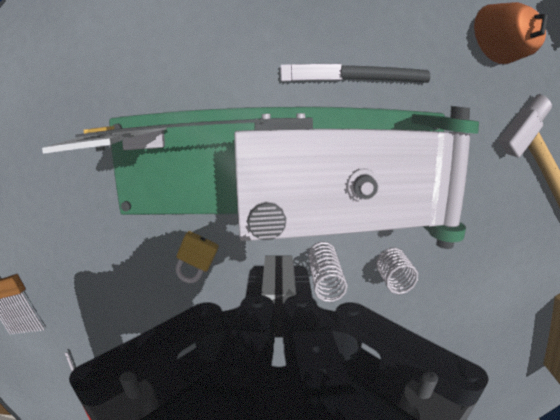

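Run:
```python
import cv2
a=cv2.imread("pics/w2.png")
cv2.imwrite("pics/w2a.png",cv2.resize(a[90:240,30:190],None,fx=5,fy=4,interpolation=cv2.INTER_CUBIC)) if 0 else cv2.imwrite("pics/w2a.png",cv2.resize(a[90:230,30:190],None,fx=4,fy=4,interpolation=cv2.INTER_CUBIC))
b=cv2.imread("pics/w1.png")
cv2.imwrite("pics/w1a.png",cv2.resize(b[40:190,230:430],None,fx=4,fy=4,interpolation=cv2.INTER_CUBIC))
```

```text
(no output)
```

View pics/w2a.png

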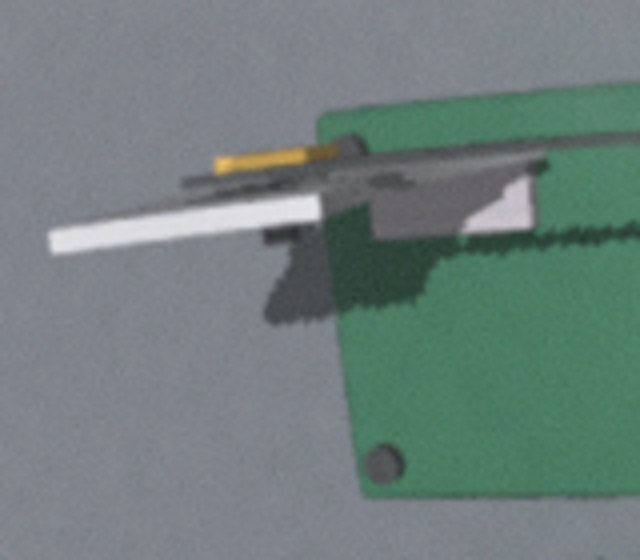

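View pics/w1a.png

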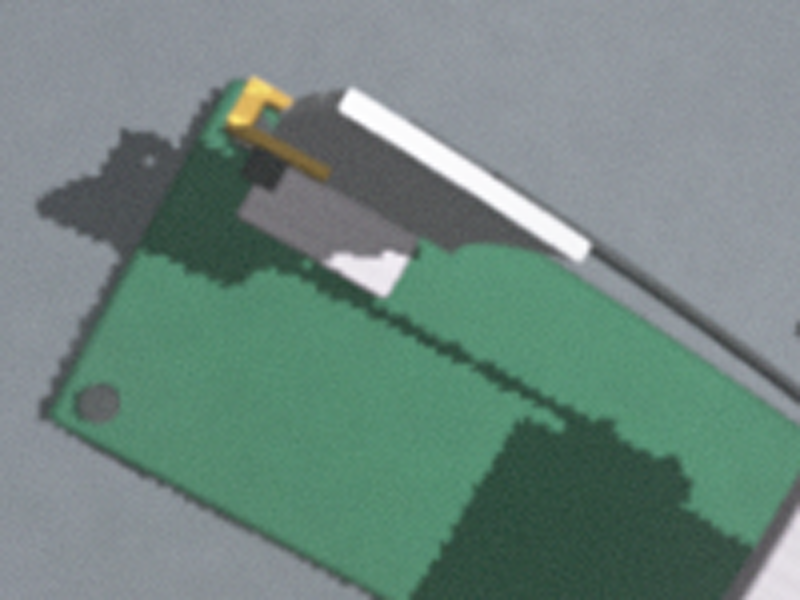

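```bash
cat > fit2.py <<'E'
from plan import *
import pickle
from scipy.optimize import least_squares
def fproj(c,P):
    P=np.atleast_2d(P).astype(float);K=np.array(c["K"]);T=np.array(c["world_to_cam"]);q=P@T[:3,:3].T+T[:3,3]
    r=np.hypot(q[:,0],q[:,1]);a=np.arctan2(r,q[:,2])
    return np.c_[K[0,2]+K[0,0]*a*q[:,0]/r,K[1,2]+K[1,1]*a*q[:,1]/r]
def fray(c,uv):
    K=np.array(c["K"]);T=np.array(c["world_to_cam"]);d=(np.array(uv)-K[:2,2])/K[0,0];a=np.hypot(*d)
    v=np.r_[np.sin(a)*d/a,np.cos(a)];return -T[:3,:3].T@T[:3,3],T[:3,:3].T@v
i1,c1=pickle.load(open("w1.pkl","rb"));i2,c2=pickle.load(open("w2.pkl","rb"))
def w(p,q):
    q=np.atleast_2d(q);c,s=np.cos(p[2]),np.sin(p[2]);return np.c_[p[0]+c*q[:,0]-s*q[:,1],p[1]+s*q[:,0]+c*q[:,1],q[:,2]]
def own(p,X):
    d=X-[p[0],p[1],0];c,s=np.cos(p[2]),np.sin(p[2]);return np.array([c*d[0]+s*d[1],-s*d[0]+c*d[1],X[2]])
padown=np.array([-.026,.0557,.119])
obs=[(c2,(121.2,214.2),(-.055,.23,.014)),(c2,(109.5,118.7),(.055,.23,.014)),(c2,(366,186),(0,-.015,.118)),(c2,(267,221),padown),
(c1,(242.5,143.7),(-.055,.23,.014)),(c1,(478,232),(0,-.015,.118)),(c1,(417,225),padown)]
def f(p): return np.hstack([fproj(c,w(p,q))[0]-uv for c,uv,q in obs])
P=least_squares(f,[.546,-.12,-.351],loss="soft_l1").x
def ftri(o):
    A=[];b=[]
    for c,uv in o:
        x,d=fray(c,uv);M=np.eye(3)-np.outer(d,d);A.append(M);b.append(M@x)
    A=np.vstack(A);b=np.hstack(b);x=np.linalg.lstsq(A,b,rcond=None)[0];return x,np.abs(A@x-b).max()
if __name__=="__main__":
    print(P,"\n",f(P).reshape(-1,2).round(1))
    for n,a,b in [("pad",(267,221),(417,225)),("stud",(366,186),(478,232)),("corner",(121.2,214.2),(242.5,143.7))]:
        X,e=ftri([(c2,a),(c1,b)]);print(n,X.round(4),e.round(4),own(P,X).round(4))
    print("pad world",w(P,padown))
E
python3 fit2.py
```

```text
[ 0.54714786 -0.1164366  -0.35677685] 
 [[-0.8  0.1]
 [-0.9 -1.6]
 [ 2.9 -0.3]
 [ 1.9  1.6]
 [-5.3  0.4]
 [ 0.4 -0.3]
 [-2.6 -1. ]]
pad [ 0.5444 -0.0552  0.124 ] 0.001 [-0.024   0.0565  0.124 ]
stud [ 0.5428 -0.1281  0.1204] 0.0004 [-0.     -0.0124  0.1204]
corner [0.5775 0.1116 0.0225] 0.0007 [-0.0512  0.2243  0.0225]
pad world [[ 0.5422387  -0.05516352  0.119     ]]
```

```bash
cat > fit3.py <<'E'
from fit2 import *
def shift(c,d):
    c=dict(c);T=np.array(c["world_to_cam"]).copy();A=np.eye(4);cc,s=np.cos(d[2]),np.sin(d[2]);
    o=-T[:3,:3].T@T[:3,3]
    Rz=np.array([[cc,-s,0],[s,cc,0],[0,0,1]]);o2=o+[d[0],d[1],0];Rn=T[:3,:3]@Rz.T
    T[:3,:3]=Rn;T[:3,3]=-Rn@o2;c["world_to_cam"]=T;return c
import fit
def f3(p):
    cc=shift(c1,p[3:6])
    e=[fproj(cc if c is c1 else c,w(p,q))[0]-uv for c,uv,q in obs]
    return np.hstack(e+[p[3:5]*50,p[5:6]*20])
r=least_squares(f3,list(P)+[0,0,0]);P3=r.x;c1s=shift(c1,P3[3:6])
if __name__=="__main__":
    print(P3.round(4));print(f3(P3)[:-3].reshape(-1,2).round(1))
    print("pad",w(P3,padown))
    for n,a,b in [("pad",(267,221),(417,225)),("stud",(366,186),(478,232)),("corner",(121.2,214.2),(242.5,143.7))]:
        X,e=ftri([(c2,a),(c1s,b)]);print(n,X.round(4),e.round(4),own(P3,X).round(4))
    # clip overlay for tilt candidates
    def clip(phi,r0=.300):
        out=[]
        for x in (.036,.046):
            pts=[]
            for r,t in ((r0,-.007),(r0,.007),(r0+.026,.007),(r0+.026,-.007)):
                pts.append((x,-.105+r*np.cos(phi)-t*np.sin(phi),.085+r*np.sin(phi)+t*np.cos(phi)))
            out.append(pts)
        return out
    for nm,c,im,(x0,y0,x1,y1) in (("a",c2,i2,(30,90,190,230)),("b",c1s,i1,(230,40,390,180))):
        g=cv2.resize(im[y0:y1,x0:x1],None,fx=5,fy=5,interpolation=cv2.INTER_CUBIC)
        for phi,col in ((-.04,(255,0,0)),(-.08,(0,0,255)),(-.12,(255,0,255))):
            for pts in clip(phi):
                q=((fproj(c,w(P3,pts))-[x0,y0]+.5)*5).astype(int);cv2.polylines(g,[q.reshape(-1,1,2)],True,col,1)
        cv2.imwrite(f"pics/ov_{nm}.png",g[:600,:800])
E
python3 fit3.py
```

```text
[ 0.5479 -0.1155 -0.3528 -0.001   0.0052  0.0143]
[[-1.4  0.6]
 [-1.9 -1. ]
 [ 1.3 -0.8]
 [ 0.4  1.5]
 [-2.2 -0.5]
 [ 2.3  1.1]
 [ 0.2 -0.1]]
pad [[ 0.54270857 -0.05421354  0.119     ]]
pad [ 0.543  -0.0542  0.1185] 0.0006 [-0.0257  0.0558  0.1185]
stud [ 0.5419 -0.1289  0.1148] 0.0005 [-0.0009 -0.0147  0.1148]
corner [0.5757 0.1168 0.0147] 0.0001 [-0.0541  0.2276  0.0147]
```

View pics/ov_a.png

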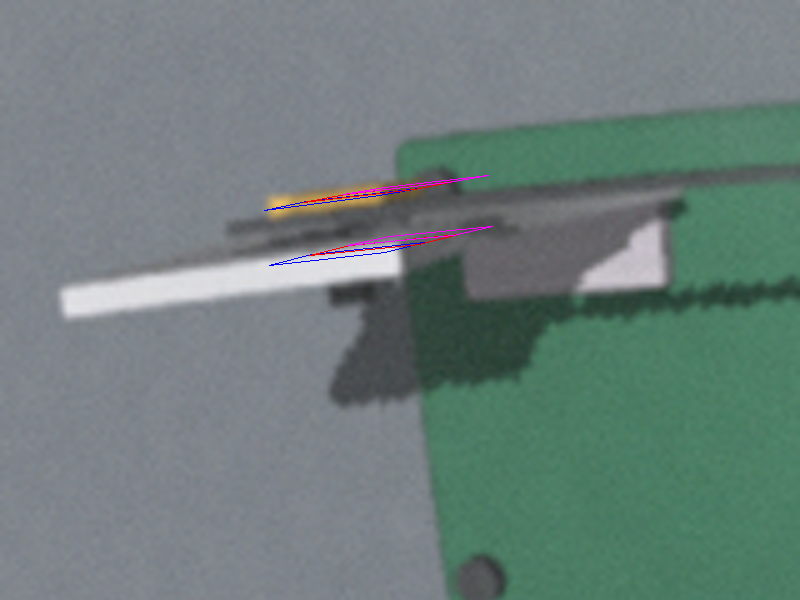

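View pics/ov_b.png

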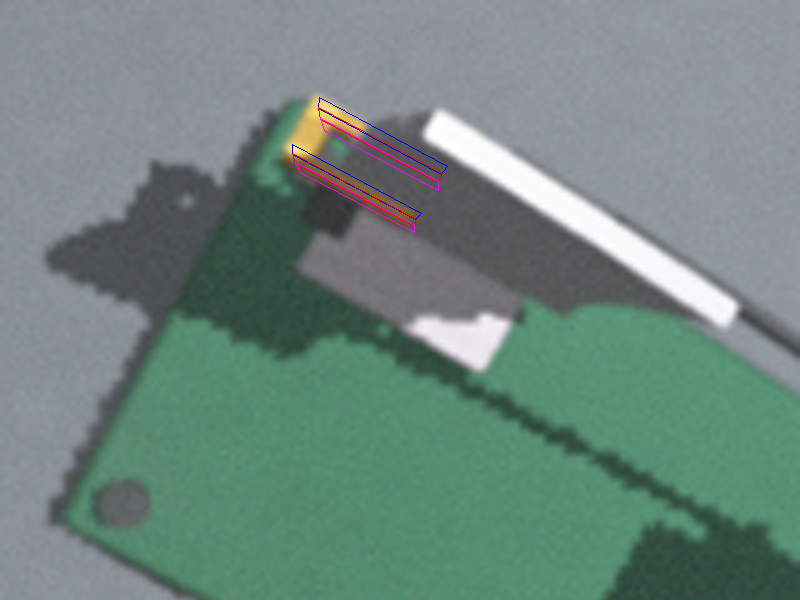

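Call:
{"method": "send_rows", "body": {"plan": [[-0.001,-0.005,0.012,-1.3],[0,-0.004,0.012,0],[0,0,0.008,0],[0,0,0,0]]}}

```text
t: 3.8
eef_pos: [0.5452, -0.0481, 0.1306]
tool_rot: [-0.002, 0.986, -0.168, 0.005]
contact_force: [-0.4, -1.1, 0.7]
opening: 0.0
```

```bash
cat > look.py <<'E'
import sys
from fit3 import *
n=sys.argv[1]
M,s=toolM();info();print("own tcp",own(P3,s["eef_pos"]).round(4))
c=get_calibration("wrist");im=grab_frame("wrist");cv2.imwrite(f"pics/{n}.png",im);pickle.dump((im,c),open(f"{n}.pkl","wb"))
sd=grab_frame("side");cv2.imwrite(f"pics/{n}s.png",cv2.resize(sd[160:260,250:400],None,fx=5,fy=5,interpolation=cv2.INTER_CUBIC))
cv2.imwrite(f"pics/{n}z.png",cv2.resize(im[60:180,0:160],None,fx=5,fy=5,interpolation=cv2.INTER_CUBIC))
E
python3 look.py p0
```

```text
t 3.8 pos [ 0.5452 -0.0481  0.1306] yaw x -19.4 z [ 0.0109  0.0031 -0.9999] F [-0.35 -1.08  0.69] j6 [-0.15  0.42  1.92  0.01  0.79  1.76] 2.194843867231287e-05
own tcp [-0.0258  0.0623  0.1306]
```

View pics/p0.png

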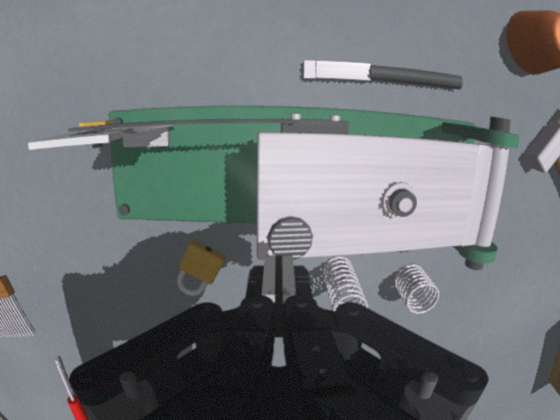

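View pics/p0s.png

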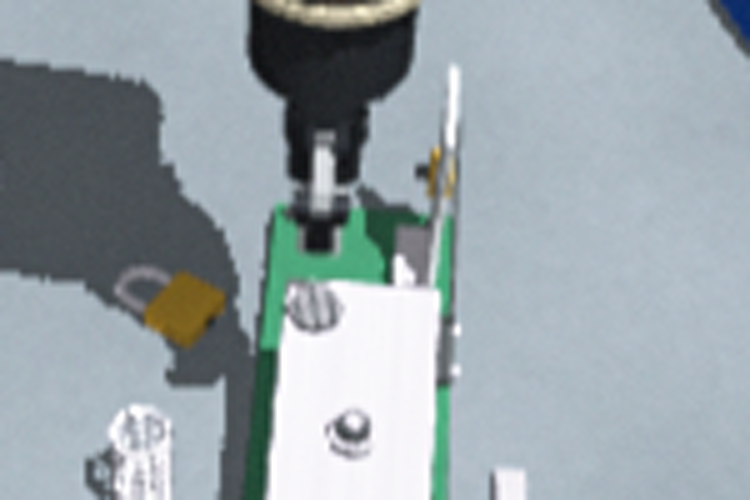

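Run:
```python
from fit3 import *
cs=get_calibration("side");cw=get_calibration("wrist");s=sense();info()
sz=lambda u:((u-[250,160])*5).round(0)
t=s["eef_pos"]
print("tcp wrist",fproj(cw,t),"side",sz(proj(cs,t)))
pw=w(P3,padown);print("pad wrist",fproj(cw,pw),"side",sz(proj(cs,pw)), "stud", fproj(cw,w(P3,[[0,-.015,.118]])),sz(proj(cs,w(P3,[[0,-.015,.118]]))))
# pad px (291,237) wrist at z .119
o,d=fray(cw,(291,237));X=o+d*(.119-o[2])/d[2];print(X,own(P3,X))
from fit import atz
X=atz(cs,(250+315/5,160+305/5),.119);print(X,own(P3,X))
X=atz(cs,(250+320/5,160+250/5),t[2]);print(X)
```

```text
t 3.9 pos [ 0.5457 -0.0485  0.1316] yaw x -19.43 z [ 0.0121  0.0029 -0.9999] F [0.65 0.04 0.95] j6 [-0.15  0.42  1.92  0.01  0.79  1.76] 0.00012035292736960932
tcp wrist [[278.45683241 247.87389877]] side [[312. 274.]]
pad wrist [[289.06710592 240.55643545]] side [[308. 299.]] stud [[403.54117739 201.53358845]] [[353. 412.]]
[ 0.54456909 -0.05609254  0.119     ] [-0.02360478  0.05457968  0.119     ]
[ 0.54481684 -0.0589558   0.119     ] [-0.02238285  0.05197842  0.119     ]
[ 0.55462241 -0.03388587  0.13160772]
```

Run:
```python
import cv2
a=cv2.imread("pics/p0.png")
cv2.imwrite("pics/p0f.png",cv2.resize(a[200:350,200:380],None,fx=4,fy=4,interpolation=cv2.INTER_CUBIC))
```

```text
(no output)
```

View pics/p0f.png

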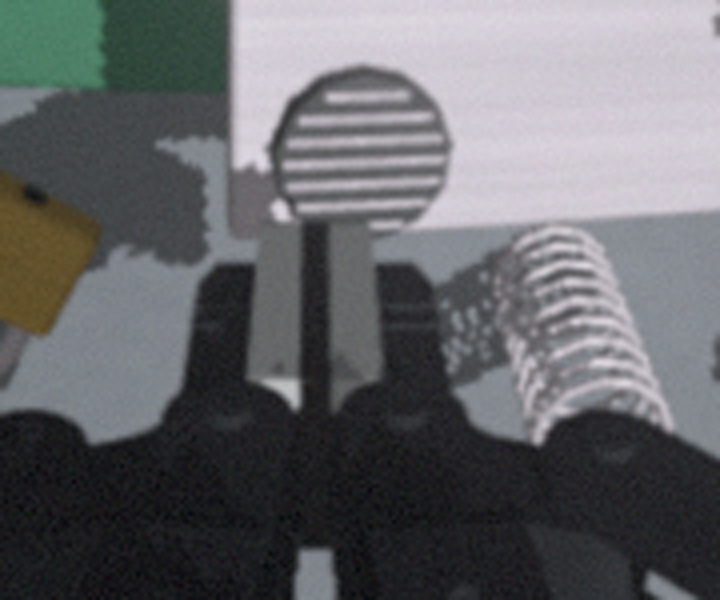

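Call:
{"method": "send_rows", "body": {"plan": [[0,0.003,0,0],[0,0.003,0,0],[0,0,0.003,0],[0,0,0.003,0],[0,0,0.002,0],[0,0,0,0]]}}

```text
t: 4.5
eef_pos: [0.5443, -0.0553, 0.124]
tool_rot: [-0.002, 0.986, -0.169, 0.007]
contact_force: [0.5, -0.2, 0.5]
opening: -0.0003
```

```bash
python3 look.py p1;  python3 - <<'E'
import cv2
a=cv2.imread("pics/p1.png")
cv2.imwrite("pics/p1f.png",cv2.resize(a[200:350,200:380],None,fx=4,fy=4,interpolation=cv2.INTER_CUBIC))
E
```

```text
t 4.5 pos [ 0.5443 -0.0553  0.124 ] yaw x -19.48 z [ 0.014   0.0025 -0.9999] F [ 0.46 -0.19  0.46] j6 [-0.16  0.43  1.93  0.01  0.77  1.75] -0.00034920370399374055
own tcp [-0.0241  0.0552  0.124 ]
```

View pics/p1f.png

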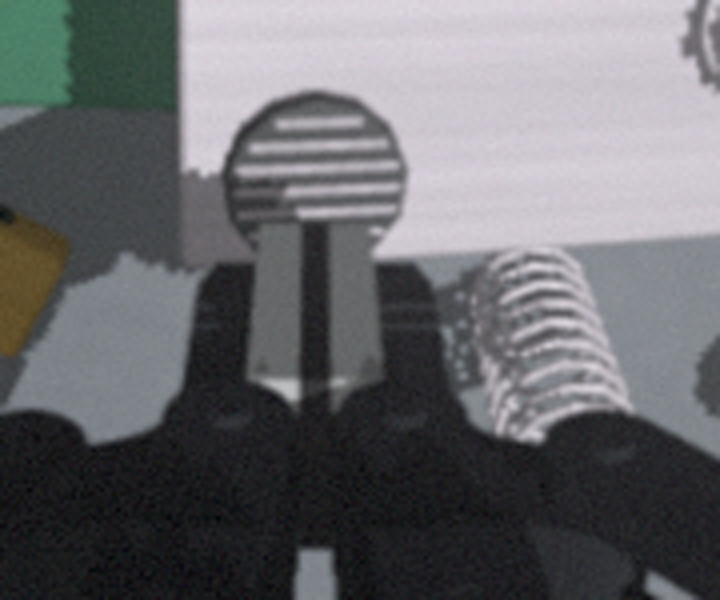

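View pics/p1s.png

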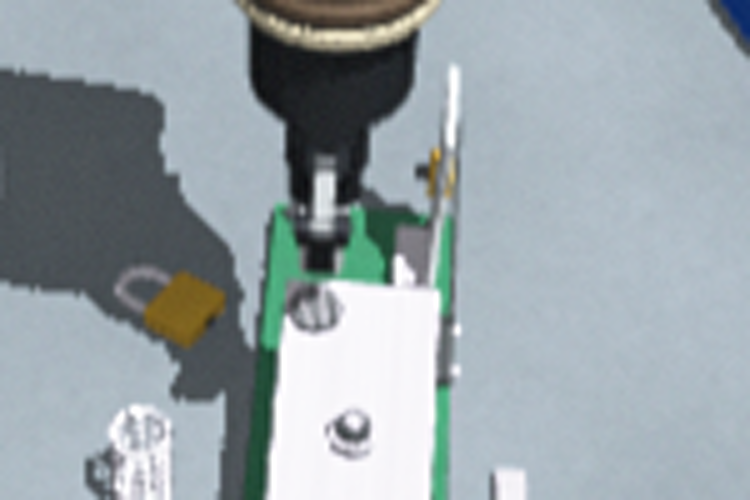

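Call:
{"method": "send_rows", "body": {"plan": [[0,0,0.003,0],[0,0,0.003,0],[0,0,0,0]]}}

```text
t: 4.9
eef_pos: [0.5447, -0.0552, 0.1178]
tool_rot: [-0.002, 0.986, -0.169, 0.007]
contact_force: [-0.3, -0.8, 0.2]
opening: -0.0
```

Call:
{"method": "send_rows", "body": {"plan": [[0,0,0.003,0],[0,0,0.003,0],[0,0,0,0]]}}

```text
t: 5.2
eef_pos: [0.5447, -0.0551, 0.1112]
tool_rot: [-0.002, 0.986, -0.169, 0.007]
contact_force: [-0.8, -0.6, 0.1]
opening: 0.0002
```

Call:
{"method": "send_rows", "body": {"plan": [[0,0,0.003,0],[0,0,0.003,0],[0,0,0,0]]}}

```text
t: 5.5
eef_pos: [0.5448, -0.0551, 0.1046]
tool_rot: [-0.002, 0.986, -0.169, 0.007]
contact_force: [-0.5, -0.3, 0.1]
opening: 0.0001
```

```bash
python3 look.py p2;  python3 - <<'E'
import cv2
a=cv2.imread("pics/p2.png")
cv2.imwrite("pics/p2f.png",cv2.resize(a[200:350,200:380],None,fx=4,fy=4,interpolation=cv2.INTER_CUBIC))
E
```

```text
t 5.5 pos [ 0.5448 -0.0551  0.1046] yaw x -19.46 z [ 0.0143  0.0025 -0.9999] F [-0.54 -0.29  0.08] j6 [-0.16  0.46  1.94  0.01  0.73  1.75] 9.122759622638836e-05
own tcp [-0.0237  0.0556  0.1046]
```

View pics/p2f.png

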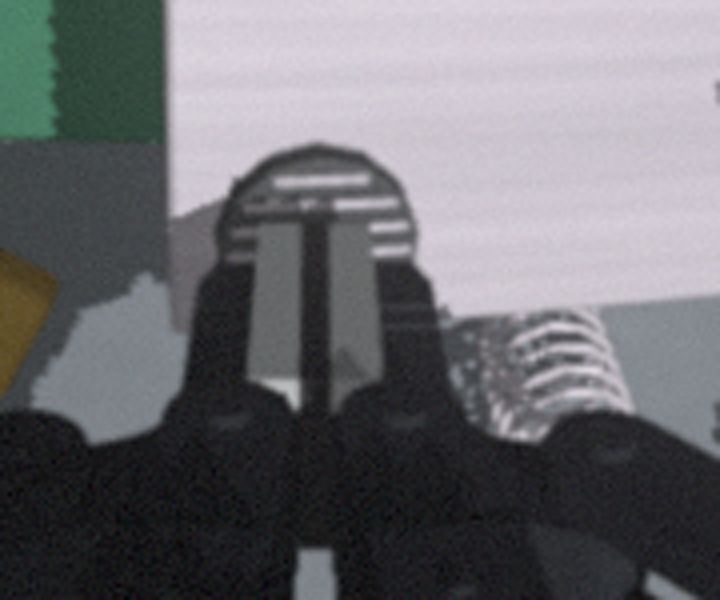

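View pics/p2s.png

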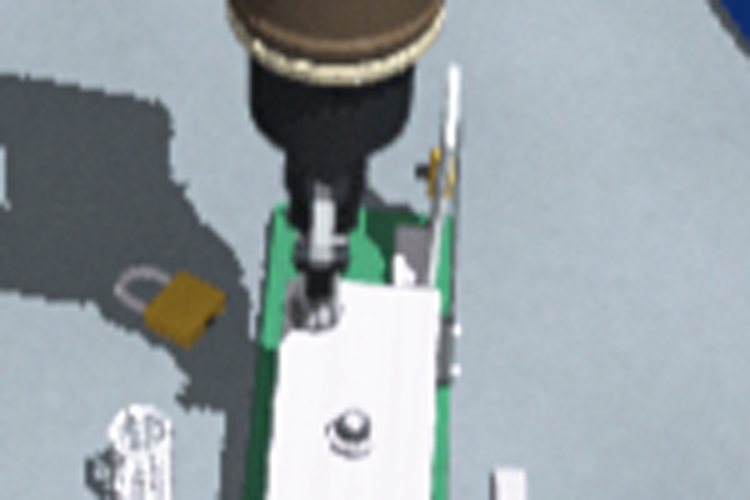

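Call:
{"method": "send_rows", "body": {"plan": [[0,0,0.003,0],[0,0,0.002,0],[0,0,0,0]]}}

```text
t: 5.9
eef_pos: [0.5453, -0.0551, 0.0997]
tool_rot: [-0.002, 0.986, -0.169, 0.007]
contact_force: [0.1, 0.5, -0.3]
opening: -0.0001
```

Call:
{"method": "send_rows", "body": {"plan": [[0,0,0.002,0],[0,0,0.002,0],[0,0,0,0]]}}

```text
t: 6.2
eef_pos: [0.5453, -0.0551, 0.0953]
tool_rot: [-0.002, 0.986, -0.169, 0.007]
contact_force: [-0.8, -0.4, 0.5]
opening: -0.0
```

Call:
{"method": "send_rows", "body": {"plan": [[0,0,0.002,0],[0,0,0.002,0],[0,0,0,0]]}}

```text
t: 6.5
eef_pos: [0.5457, -0.055, 0.0913]
tool_rot: [-0.003, 0.986, -0.169, 0.008]
contact_force: [-1.8, 0.3, 4.4]
opening: 0.0
```

Call:
{"method": "send_rows", "body": {"plan": [[0,-0.001,0.004,0],[0,0,0.004,0],[0,-0.001,0.004,0],[0,0,0.003,0],[0,-0.001,0.002,0],[0,0,0,0]]}}

```text
t: 7.1
eef_pos: [0.547, -0.0527, 0.0747]
tool_rot: [-0.002, 0.986, -0.169, 0.008]
contact_force: [-1.7, -0.3, 8.4]
opening: -0.0001
```

```bash
python3 look.py p3
```

```text
t 7.1 pos [ 0.547  -0.0527  0.0747] yaw x -19.44 z [ 0.0162  0.0016 -0.9999] F [-1.74 -0.25  8.37] j6 [-0.15  0.5   1.96  0.01  0.66  1.75] -0.00010223663271090152
own tcp [-0.0225  0.0586  0.0747]
```

View pics/p3.png

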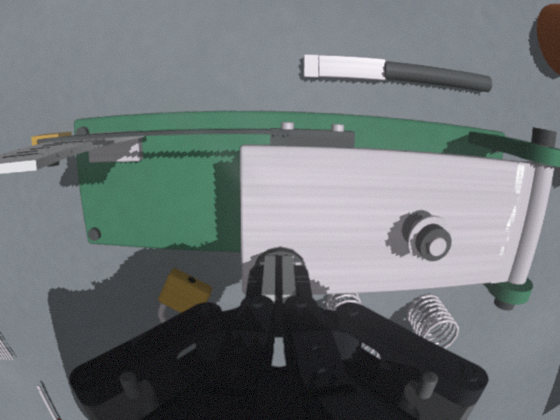

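View pics/p3z.png

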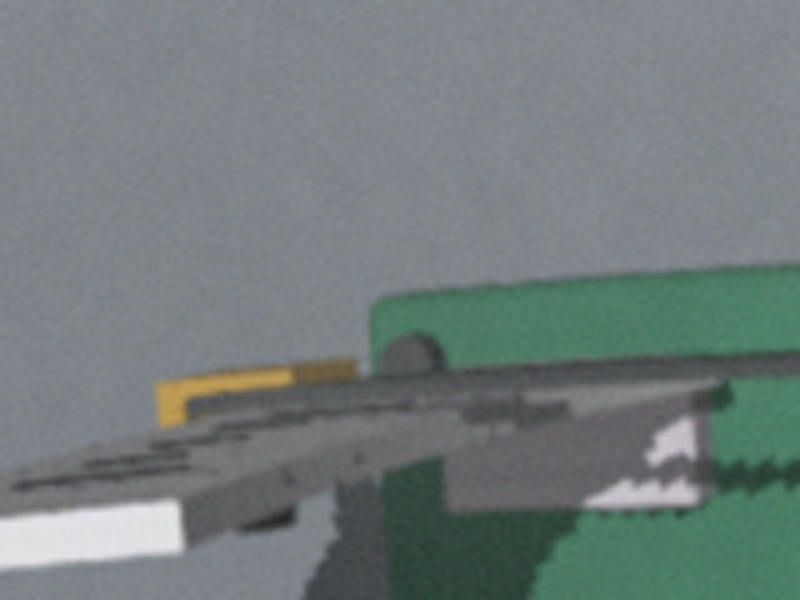

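View pics/p3s.png

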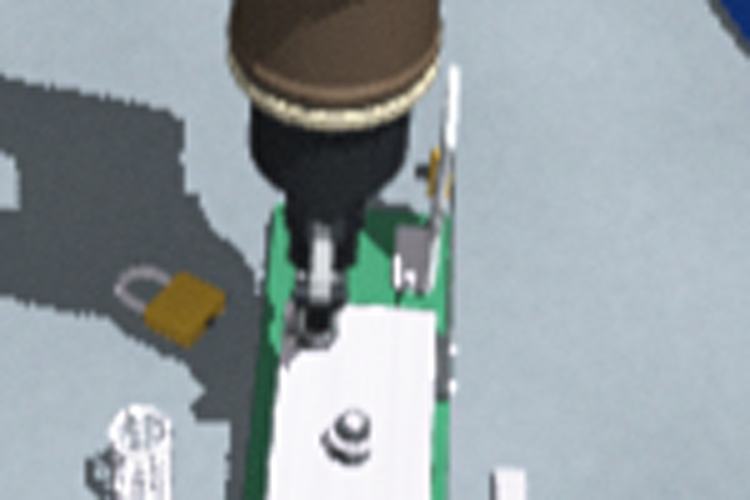

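```bash
cat > rel.py <<'E'
from fit3 import *
def zat(c,uv,y):
    o,d=fray(c,uv);a=own(P3,o);b=own(P3,o+d)-a;t=(y-a[1])/b[1];return a+t*b
if __name__=="__main__":
    im,c=pickle.load(open("p3.pkl","rb"))
    print("tip",zat(c,(37.4,141),.1948)); 
    for r0 in (.300,.302,.304):
        i=zat(c,(71.4,132.2),-.105+r0);o=zat(c,(31.6,136.6),-.105+r0+.026)
        print(r0,"inner top",i.round(4),"outer top",o.round(4))
    print("cam own",own(P3,-np.array(c["world_to_cam"])[:3,:3].T@np.array(c["world_to_cam"])[:3,3]))
    for t in (.10,.11,.12,.13): 
        s=.15-t;print(t,fproj(c,w(P3,[[.046,-.105+.3*np.cos(s),.085+.3*np.sin(s)]])))
    i2_,=[c2]
    for r0 in (.300,.302,.304):
        print("w2",r0,zat(c2,(30+338/4,90+150/4),-.105+r0),zat(c2,(30+215/4,90+158/4),-.105+r0+.026), "tip",zat(c2,(30+185/4,90+183/4),.1917))
E
python3 rel.py
```

```text
tip [0.04597237 0.1948     0.09663297]
0.3 inner top [0.0469 0.195  0.0608] outer top [0.0477 0.221  0.0737]
0.302 inner top [0.0468 0.197  0.0581] outer top [0.0476 0.223  0.0716]
0.304 inner top [0.0467 0.199  0.0554] outer top [0.0474 0.225  0.0695]
cam own [0.05666207 0.05861696 0.24530023]
0.1 [[ 33.91568983 141.77497725]]
0.11 [[ 37.04824647 141.03657689]]
0.12 [[ 40.14859689 140.3180513 ]]
0.13 [[ 43.21778781 139.61868296]]
w2 0.3 [0.0454287  0.195      0.06316815] [0.0475972  0.221      0.07629713] tip [0.04556169 0.1917     0.13018327]
w2 0.302 [0.04528998 0.197      0.05955255] [0.04750364 0.223      0.07336514] tip [0.04556169 0.1917     0.13018327]
w2 0.304 [0.04515126 0.199      0.05593696] [0.04741007 0.225      0.07043314] tip [0.04556169 0.1917     0.13018327]
```

```bash
cat > clip.py <<'E'
from rel import *
im,c=pickle.load(open("p3.pkl","rb"))
def corner(r,t,phi,x=.047): return [x,-.105+r*np.cos(phi)-t*np.sin(phi),.085+r*np.sin(phi)+t*np.cos(phi)]
V=[(c,59,71.4,31.6),(c2,30+305/4,30+340/4,30+215/4)]
def g(p,V):
    phi,r0=p;e=[]
    for cc,a,b,o in V:
        q=fproj(cc,w(P3,[corner(r0,.007,phi),corner(r0,-.007,phi),corner(r0+.026,.007,phi)]))[:,0]
        e+=list(q-[a,b,o])
    return np.array(e)
for VV in (V[:1],V[1:],V):
    s=least_squares(lambda p:g(p,VV),[-.06,.302]);print(s.x,s.fun.round(2),"tilt",.15-s.x[0],"mark z",.085+s.x[1]*np.sin(s.x[0]))
E
python3 clip.py
```

```text
[-0.0557697   0.30009237] [-0.48  0.45  0.05] tilt 0.2057697024847437 mark z 0.06827261190411595
[-0.04985817  0.3004886 ] [ 0.33 -0.36  0.03] tilt 0.19985816673898538 mark z 0.07002439566487242
[-0.06818122  0.30390731] [-1.04 -0.21  0.44  0.44 -0.2   0.9 ] tilt 0.21818121521760891 mark z 0.06429528055639114
```

Call:
{"method": "send_rows", "body": {"plan": [[0,0,0.004,0],[0,-0.001,0.004,0],[0,0,0.003,0],[0,0,0,0]]}}

```text
t: 7.6
eef_pos: [0.5475, -0.0518, 0.0648]
tool_rot: [-0.002, 0.986, -0.169, 0.008]
contact_force: [-3.0, 1.9, 11.5]
opening: -0.0
```

```bash
python3 look.py p4
python3 - <<'E'
import cv2
a=cv2.imread("pics/p4.png")
cv2.imwrite("pics/p4z.png",cv2.resize(a[90:170,0:120],None,fx=6,fy=6,interpolation=cv2.INTER_CUBIC))
E
```

```text
t 7.6 pos [ 0.5475 -0.0518  0.0648] yaw x -19.44 z [ 0.0169  0.0014 -0.9999] F [-3.04  1.86 11.55] j6 [-0.15  0.52  1.96  0.01  0.64  1.75] -2.8382267520420482e-05
own tcp [-0.0223  0.0596  0.0648]
```

View pics/p4z.png

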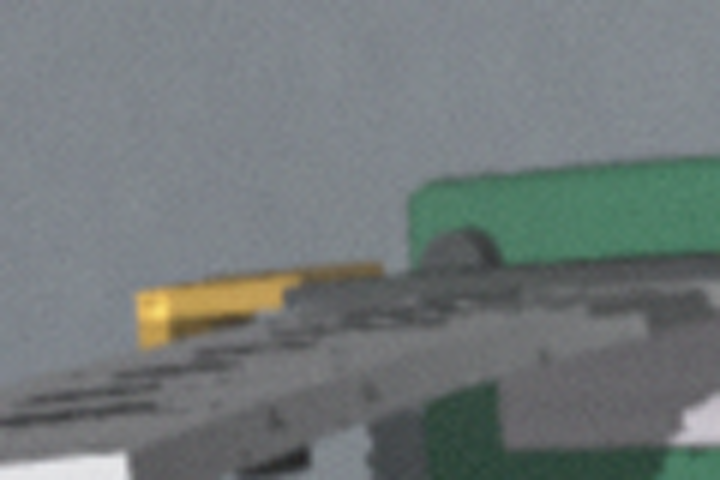

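Run:
```python
from clip import *
_,c4=pickle.load(open("p4.pkl","rb"))
t=zat(c4,(47.5,139),.1950);print("tip",t,"tilt",.15-np.arcsin((t[2]-.085)/.3))
for r0 in (.3,.302):
    print(r0,[zat(c4,uv,-.105+r)[2].round(4) for uv,r in (((50,135.3),r0),((63.8,134.2),r0),((22.8,138.8),r0+.026))])
for VV in ([(c4,50,63.8,22.8)],[(c4,50,63.8,22.8),V[0]]):
    s=least_squares(lambda p:g(p,VV),[-.06,.302]);print(s.x,s.fun.round(2),"mark z",.085+s.x[1]*np.sin(s.x[0]))
```

```text
[-0.0557697   0.30009237] [-0.48  0.45  0.05] tilt 0.2057697024847437 mark z 0.06827261190411595
[-0.04985817  0.3004886 ] [ 0.33 -0.36  0.03] tilt 0.19985816673898538 mark z 0.07002439566487242
[-0.06818122  0.30390731] [-1.04 -0.21  0.44  0.44 -0.2   0.9 ] tilt 0.21818121521760891 mark z 0.06429528055639114
tip [0.04608033 0.195      0.07807883] tilt 0.17307262975465984
0.3 [np.float64(0.0753), np.float64(0.061), np.float64(0.074)]
0.302 [np.float64(0.073), np.float64(0.0584), np.float64(0.072)]
[-0.0570017   0.30079133] [-0.21  0.19  0.03] mark z 0.06786366686538435
[-0.05554109  0.30019782] [ 0.    0.42  0.1  -0.67  0.27 -0.12] mark z 0.06833525824497873
```

Call:
{"method": "send_rows", "body": {"plan": [[0,0,0.002,0],[0,0,0.002,0],[0,0,0.001,0]]}}

```text
t: 8.0
eef_pos: [0.5476, -0.0517, 0.0612]
tool_rot: [-0.002, 0.986, -0.169, 0.009]
contact_force: [-3.6, 1.1, 13.1]
opening: -0.0001
```

```bash
python3 look.py p5
python3 - <<'E'
import cv2
a=cv2.imread("pics/p5.png")
cv2.imwrite("pics/p5z.png",cv2.resize(a[90:170,0:120],None,fx=6,fy=6,interpolation=cv2.INTER_CUBIC))
E
```

```text
t 8.0 pos [ 0.5476 -0.0517  0.0612] yaw x -19.43 z [ 0.0175  0.0013 -0.9998] F [-3.58  1.06 13.09] j6 [-0.15  0.53  1.97  0.01  0.63  1.75] -5.3043601939785506e-05
own tcp [-0.0223  0.0597  0.0612]
```

View pics/p5z.png

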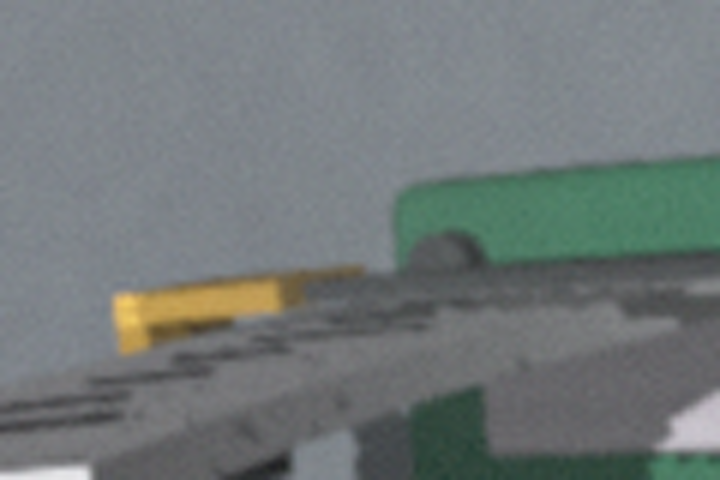

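Call:
{"method": "send_rows", "body": {"plan": [[0,0,0.001,0],[0,0,0.001,0],[0,0,0,0],[0,0,0,0]]}}

```text
t: 8.5
eef_pos: [0.5476, -0.0517, 0.0607]
tool_rot: [-0.002, 0.986, -0.169, 0.009]
contact_force: [-3.0, 1.4, 13.2]
opening: -0.0001
```

```bash
cat > chk.py <<'E'
import sys
from clip import *
n=sys.argv[1];info()
cc=get_calibration("wrist");im=grab_frame("wrist");pickle.dump((im,cc),open(n+".pkl","wb"));info()
cv2.imwrite(f"pics/{n}z.png",cv2.resize(im[90:170,0:120],None,fx=6,fy=6,interpolation=cv2.INTER_CUBIC))
q=fproj(cc,w(P3,[corner(.3004,.007,-.0565),corner(.3004,0,-.0565),corner(.3004,-.007,-.0565)]));print("clip top/mid/bot zoom",((q-[0,90])*6).round(0))
E
python3 chk.py p6
```

```text
[-0.0557697   0.30009237] [-0.48  0.45  0.05] tilt 0.2057697024847437 mark z 0.06827261190411595
[-0.04985817  0.3004886 ] [ 0.33 -0.36  0.03] tilt 0.19985816673898538 mark z 0.07002439566487242
[-0.06818122  0.30390731] [-1.04 -0.21  0.44  0.44 -0.2   0.9 ] tilt 0.21818121521760891 mark z 0.06429528055639114
t 8.5 pos [ 0.5476 -0.0517  0.0607] yaw x -19.42 z [ 0.0181  0.0012 -0.9998] F [-2.95  1.38 13.21] j6 [-0.15  0.53  1.97  0.01  0.63  1.75] -8.479791642082247e-05
t 8.55 pos [ 0.5476 -0.0517  0.0608] yaw x -19.42 z [ 0.0181  0.0012 -0.9998] F [-2.93  1.3  12.55] j6 [-0.15  0.53  1.97  0.01  0.63  1.75] -5.4491145021756286e-05
clip top/mid/bot zoom [[277. 286.]
 [322. 277.]
 [365. 268.]]
```

View pics/p6z.png

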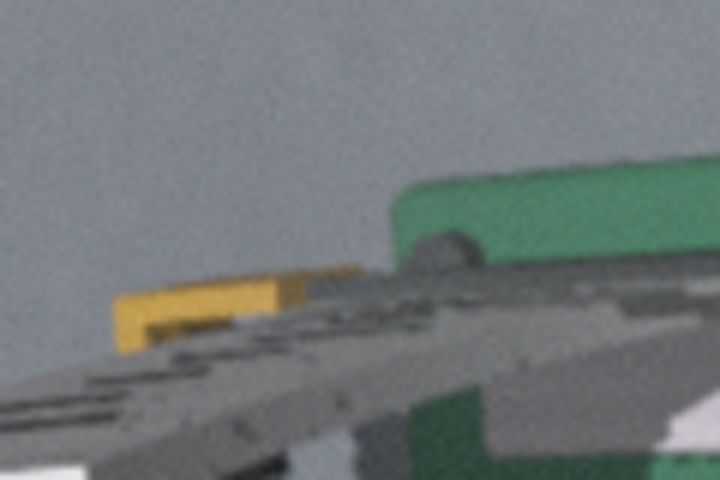

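Call:
{"method": "send_rows", "body": {"plan": [[0,0,0.001,0],[0,0,0.001,0],[0,0,0,0],[0,0,0,0],[0,0,0,0],[0,0,0,0],[0,0,0,0]]}}

```text
t: 9.25
eef_pos: [0.5476, -0.0518, 0.0618]
tool_rot: [-0.002, 0.986, -0.168, 0.01]
contact_force: [-3.5, 1.4, 12.2]
opening: -0.0
```

```bash
python3 chk.py p7 | tail -5
```

```text
t 9.25 pos [ 0.5476 -0.0518  0.0618] yaw x -19.4 z [ 1.950e-02  9.000e-04 -9.998e-01] F [-3.52  1.36 12.24] j6 [-0.15  0.52  1.97  0.01  0.63  1.75] -2.455412018601585e-05
t 9.3 pos [ 0.5477 -0.0518  0.0618] yaw x -19.4 z [ 1.950e-02  8.000e-04 -9.998e-01] F [-3.74  0.52 13.5 ] j6 [-0.15  0.52  1.97  0.01  0.63  1.75] 0.00021391850801858394
clip top/mid/bot zoom [[284. 284.]
 [329. 275.]
 [371. 267.]]
```

View pics/p7z.png

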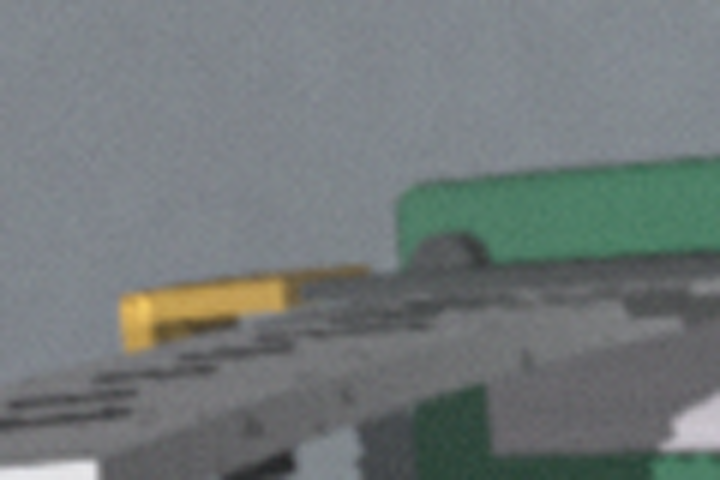

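Call:
{"method": "send_rows", "body": {"plan": [[0,0,0.001,0],[0,0,0.001,0],[0,0,0.001,0],[0,0,0.0004,0],[0,0,0.0004,0],[0,0,0.0004,0],[0,0,0.0004,0]]}}

```text
t: 10.0
eef_pos: [0.5477, -0.0517, 0.0601]
tool_rot: [-0.002, 0.986, -0.168, 0.01]
contact_force: [-3.8, 1.3, 13.4]
opening: 0.0003
```

```bash
python3 chk.py p8 | tail -5
```

```text
t 10.0 pos [ 0.5477 -0.0517  0.0601] yaw x -19.39 z [ 2.080e-02  6.000e-04 -9.998e-01] F [-3.85  1.33 13.41] j6 [-0.15  0.53  1.97  0.01  0.62  1.75] 0.00026033351952255417
t 10.05 pos [ 0.5477 -0.0517  0.0601] yaw x -19.39 z [ 2.080e-02  6.000e-04 -9.998e-01] F [-3.73  1.67 13.79] j6 [-0.15  0.53  1.97  0.01  0.62  1.75] 0.00014560060979079884
clip top/mid/bot zoom [[275. 286.]
 [320. 277.]
 [363. 269.]]
```

View pics/p8z.png

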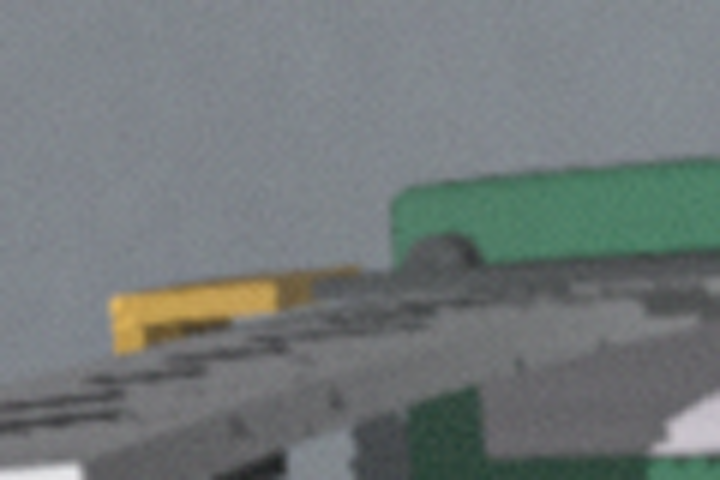

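Call:
{"method": "send_rows", "body": {"plan": [[0,0,0.0004,0],[0,0,0.0004,0],[0,0,0.0004,0],[0,0,0.0004,0],[0,0,0.0004,0],[0,0,0.0004,0],[0,0,0.0004,0]]}}

```text
t: 10.75
eef_pos: [0.5477, -0.0518, 0.0603]
tool_rot: [-0.002, 0.986, -0.168, 0.011]
contact_force: [-3.4, 1.1, 12.4]
opening: 0.0
```

```bash
python3 chk.py p9 | tail -5
```

```text
t 10.75 pos [ 0.5477 -0.0518  0.0603] yaw x -19.37 z [ 2.220e-02  2.000e-04 -9.998e-01] F [-3.45  1.15 12.38] j6 [-0.15  0.53  1.97  0.01  0.62  1.75] 1.4992316380924498e-05
t 10.8 pos [ 0.5477 -0.0517  0.0603] yaw x -19.37 z [ 2.220e-02  3.000e-04 -9.998e-01] F [-3.67  0.21 12.87] j6 [-0.15  0.53  1.97  0.01  0.62  1.75] 9.203373697751784e-05
clip top/mid/bot zoom [[277. 285.]
 [322. 277.]
 [365. 269.]]
```

View pics/p9z.png

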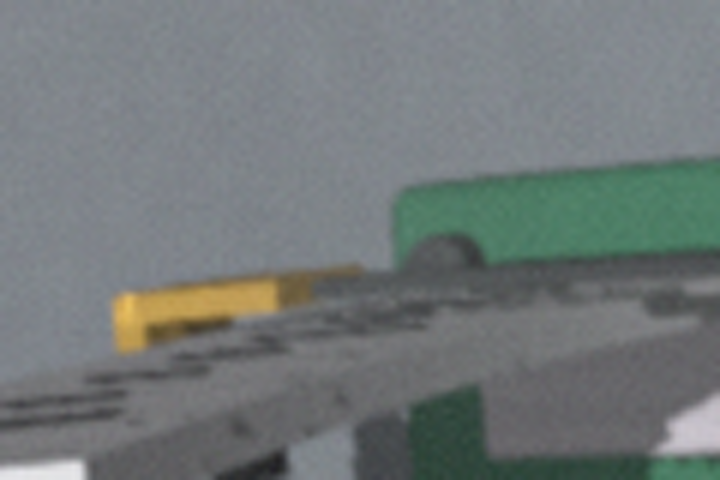

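Call:
{"method": "send_rows", "body": {"plan": [[0,0,0.0004,0],[0,0,0.0004,0],[0,0,0.0004,0],[0,0,0.0004,0],[0,0,0.0004,0],[0,0,0.0004,0],[0,0,0.0004,0],[0,0,0.0004,0]]}}

```text
t: 11.6
eef_pos: [0.5478, -0.0517, 0.0605]
tool_rot: [-0.002, 0.986, -0.168, 0.012]
contact_force: [-3.4, 0.9, 12.3]
opening: -0.0002
```

Call:
{"method": "send_rows", "body": {"plan": [[0,0,-0.001,0],[0,0,-0.002,0],[0,0,-0.002,0],[0,0.001,-0.002,0],[0,0,-0.002,0],[0,0,-0.002,0],[0,0.001,-0.002,0]]}}

```text
t: 12.3
eef_pos: [0.5475, -0.0537, 0.0763]
tool_rot: [-0.002, 0.986, -0.168, 0.013]
contact_force: [0.9, 2.9, 8.5]
opening: -0.0001
```

Call:
{"method": "send_rows", "body": {"plan": [[0,0,-0.0015,0],[0,0.001,-0.002,0],[0,0,-0.002,0],[0,0.001,-0.002,0],[0,0,-0.0015,0],[0,0,-0.001,0]]}}

```text
t: 12.9
eef_pos: [0.547, -0.0557, 0.0881]
tool_rot: [-0.002, 0.986, -0.168, 0.014]
contact_force: [-1.8, -2.0, 4.8]
opening: -0.0001
```

Call:
{"method": "send_rows", "body": {"plan": [[0,0,-0.001,0],[0,0,-0.001,0],[0,0,-0.001,0],[0,0,-0.001,0]]}}

```text
t: 13.3
eef_pos: [0.5468, -0.0563, 0.0924]
tool_rot: [-0.002, 0.986, -0.168, 0.014]
contact_force: [-0.8, -2.8, 3.9]
opening: -0.0001
```

Call:
{"method": "send_rows", "body": {"plan": [[0,0,-0.0005,0],[0,0,-0.0005,0],[0,0,-0.0005,0],[0,0,-0.0005,0],[0,0,-0.0005,0]]}}

```text
t: 13.8
eef_pos: [0.5467, -0.0559, 0.0947]
tool_rot: [-0.002, 0.986, -0.168, 0.014]
contact_force: [-0.6, -0.0, -0.3]
opening: 0.0001
```

Call:
{"method": "send_rows", "body": {"plan": [[0,0,-0.001,0],[0,0,-0.001,0],[0,0,-0.001,0]]}}

```text
t: 14.1
eef_pos: [0.5464, -0.0556, 0.0977]
tool_rot: [-0.002, 0.986, -0.168, 0.013]
contact_force: [-0.3, -0.3, -0.1]
opening: 0.0003
```

Contact is over and the plate is up. I'll take the hand straight up and away, then check.

Call:
{"method": "send_rows", "body": {"plan": [[0,0,-0.005,0],[0,0,-0.015,0],[0,0,-0.025,0],[0,0,-0.03,0],[0,0,-0.03,0],[0,0,0,0],[0,0,0,0]]}}

```text
t: 14.8
eef_pos: [0.5429, -0.0555, 0.2081]
tool_rot: [-0.002, 0.986, -0.168, 0.013]
contact_force: [0.3, -0.4, -0.9]
opening: -0.0001
```

Run:
```python
from clip import *
info();c=get_calibration("wrist");im=grab_frame("wrist");cv2.imwrite("pics/e.png",im)
for n in("side","top"): cv2.imwrite(f"pics/e{n}.png",grab_frame(n))
print("tip rest pred",fproj(c,w(P3,[[.046,-.105+.3*np.cos(.15),.085+.3*np.sin(.15)]])),"pad",fproj(c,w(P3,padown)))
q=fproj(c,w(P3,[corner(.3004,.007,-.0565),corner(.3004,0,-.0565),corner(.3004,-.007,-.0565)]));print(q)
x,y=np.maximum(0,fproj(c,w(P3,[[.046,.19,.1]]))[0].astype(int)-[60,50])
cv2.imwrite("pics/ez.png",cv2.resize(im[y:y+110,x:x+150],None,fx=5,fy=5,interpolation=cv2.INTER_CUBIC));print(x,y)
a=cv2.imread("pics/side0.png").astype(int);b=cv2.imread("pics/eside.png");d=np.abs(a-b).sum(2)>90
cv2.imwrite("pics/ediff.png",np.hstack([b[150:300,200:400],np.where(d[...,None],255,0).repeat(3,2).astype(np.uint8)[150:300,200:400]]).repeat(2,0).repeat(2,1))
```

```text
[-0.0557697   0.30009237] [-0.48  0.45  0.05] tilt 0.2057697024847437 mark z 0.06827261190411595
[-0.04985817  0.3004886 ] [ 0.33 -0.36  0.03] tilt 0.19985816673898538 mark z 0.07002439566487242
[-0.06818122  0.30390731] [-1.04 -0.21  0.44  0.44 -0.2   0.9 ] tilt 0.21818121521760891 mark z 0.06429528055639114
t 14.8 pos [ 0.5429 -0.0555  0.2081] yaw x -19.33 z [ 2.630e-02 -4.000e-04 -9.997e-01] F [ 0.32 -0.41 -0.91] j6 [-0.16  0.32  1.85  0.    0.94  1.75] -9.287964045286146e-05
tip rest pred [[115.55776618 122.73258955]] pad [[277.97135986 204.5673748 ]]
[[138.20587688 118.78418905]
 [141.37565778 118.46180928]
 [144.43274304 118.15703574]]
72 70
```

View pics/ez.png

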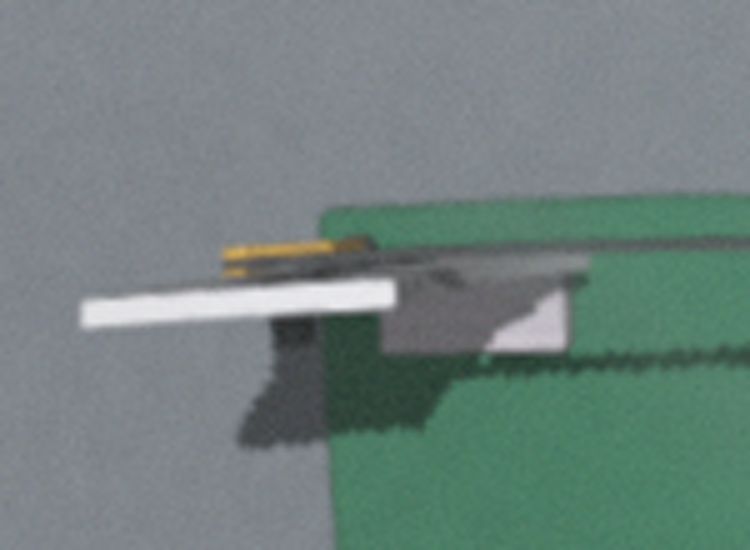

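View pics/e.png

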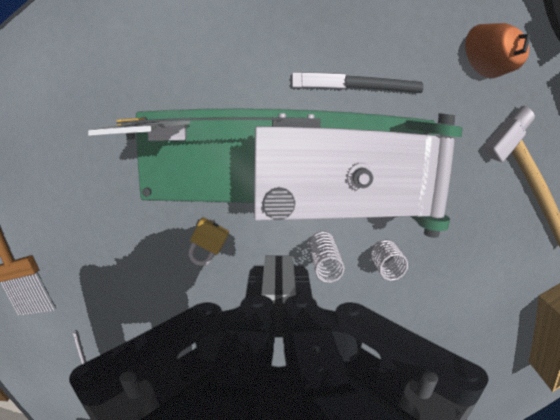

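View pics/ediff.png

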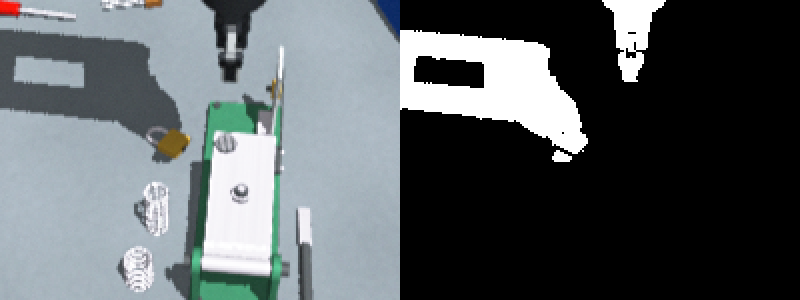

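```bash
python3 -c "
from plan import *
info();print(finish_job())"
```

```text
t 14.95 pos [ 0.5425 -0.0554  0.207 ] yaw x -19.34 z [ 2.460e-02 -1.000e-04 -9.997e-01] F [-0.52  0.17 -0.9 ] j6 [-0.16  0.32  1.86  0.    0.94  1.75] -0.0003024659789461
the job is handed in; nothing more can be done
None
```

The spring is set: I pressed the pad until the pointer stood at the rider, held it there, eased the plate back up and took the hand away. I handed the job in at t = 14.95 s.

- **Pressing:** The shut fingertips pushed the pad down about 34 mm (about 0.20 rad) with 12–14 N. The wrist camera showed the pointer tip within the rider's width from about t = 8 s to 11.6 s. For the last 1.6 s it was within about 1–2 mm of the middle. The tip was never seen past the mark. In one stretch at about t = 9.2 s the arm crept up about 1 mm, which left the tip an estimated 2.5–4.5 mm above the mark, and I brought it back.
- **Easing up:** The plate came back in about 2.2 s at roughly 20 mm/s, slower towards the end. The force fell evenly from 12.3 to 3.9 N and then to zero at the rest height.
- **Last checks:** A comparison of the side view before and after showed only the arm and its shadow changed. The plate, pointer, rider and nearby loose things match their starting places. I did not compare the rest of the bench before and after. The hand is about 90 mm clear of the pad, and the contact force is within its noise.
- **Disagreements:**
  - The fingertips touched the pad at a reported tool height of about 0.094 m instead of 0.119 m. I therefore relied on contact force and camera for the depth.
  - My single-picture estimates of the mark's height were 68–70 mm. One joint fit gave 64 mm, which is still inside the rider's ±7 mm.

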